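Lean the tablet on the recipe stand

ROBOT

A 7-joint arm with a two-finger parallel gripper is mounted at the origin on a cart in front of the work surface, level with it; the furniture and walls round the work are solid. World frame = base frame: x ahead of the robot, y to its left, z up, the work surface at z = 0. Lengths are in mm, angles in rad, forces in N, time in s.
With the tool pointing down it reaches from about 400 to 875 mm from the base axis. Payload 19.3 kg.
Tool frame: the origin (TCP) lies at the very end of the fingers, on their centre line; the grasp point (between the pads) lies 19 mm behind it; z points along the fingers, y is the line along which they close (so a half turn about z gives the same grasp; the last joint's range is limited). The gripper opens to 85 mm and grips with 20 to 120 N. Pads are 22 mm wide; open, the fingers measure 114 mm over their backs; the gripper's body (76 mm by 85 mm) begins 54 mm behind the grasp point. The pads swing forward as they close: fully open they stand 13 mm farther back than shut.
Start: joints at [1.18, 0.521, -0.036, 1.599, 0.021, 1.021, -0.113], TCP at [197.051, -593.115, 231.291] pointing down, gripper open.
Joint ranges: [-2.91, 2.91], [-0.3, 2.13], [-1.5, 1.42], [0.17, 2.43], [-1.26, 4.41], [0.16, 1.93], [-2.52, 2.52]. Speed limits (rad/s): [1.89, 1.89, 2.39, 2.39, 3.01, 3.01, 3.01].

INTERFACE

Orientations are given as a 3x3 rotation matrix whose columns are the frame's x, y, z axes.
In Python, from station import status, snapshot, sign_off gives the robot as it stands.
- The arm moves only by the tool move_arm, never from a script. Its argument "deltas" is one flat list of numbers, 7 for each row, row after row: the shift along the tool's x, y, z in mm, then the turn, a rotation vector about the tool's x, y, z in degrees, then the opening, from 0 (shut) to 1 (fully open). A call has 1 to 12 rows; each row is the pose to reach, as a shift and turn from the pose commanded when the call began, along the tool's axes at that moment; what a row does not reach only later rows make up. A row lasts 1/8 s, in which the tool goes at most 62.5 mm and 10.7 degrees, less where a joint would pass 70% of its speed; a pose out of reach is approached as far as the arm can. A call with a gripper value outside its range is refused whole. The fingers move at their own pace and stop on an object; "force" is the grip in N (left out, the last holds). Time passes only in rows, so rows that repeat a pose let the fingers close. It gives the time, the measured TCP pose, the force, the opening and the grip force at its end, in the units of the state.
- status.observe(): the state, without advancing time (a new reading comes with each control period).
- snapshot(name): name is "side" or "top" or "wrist"; returns a dict with "frame" (480x640x3 uint8, red, green, blue), "fx", "fy", "cx", "cy" (pixels), "T" (4x4, takes a point from camera to world coordinates); the wrist camera has in their place "hand_eye" (4x4, takes a point from camera to tool coordinates, whose origin is the TCP and whose axes are the flange's). Camera axes: x right, y down, z forward; pixel columns grow to the right and rows downward; lengths in mm; the calibration is good to about 2 mm. The wrist camera is an equidistant fisheye: a pixel r from the principal point sees the ray r / f radians off the axis. A picture is of the moment at which its call begins: read the wrist's pose just before it. There is no depth.
- sign_off(): hands the job in; it is judged then, once.
The state is a dict: "t": time; "qpos": joint angles; "joint_velocities": joint speeds; "effort": joint torques, N m; "tcp_pos": TCP position; "eef_rot": TCP orientation; "contact_force": force on the tool from outside, world axes, zero at the start; "ft_torque": the same for the moment, N m; "finger_gap": opening from 0.0 (shut) to 1.0 (fully open); "grasp_force": force on a finger pad.
Only numpy, scipy, OpenCV 4.12 (cv2) and the standard library are available. Lean on these libraries where they do the work, as an engineer would, in place of code of your own. Each camera call takes 0.05 s, during which the arm holds its last target. There are 200 camera calls.

TASK

Take the tablet out of the wooden rack and lean it gently on the empty recipe stand: landscape and right way up, screen to the front, roughly centred, its lower edge down on the ledge behind the lip and its back flat against the sloping rest. Let go so that it stays there by itself. Leave the wooden board in the rack, and leave the spice jar behind and onion where they are.

Things in the scene. Friction and masses are not known exactly. Their poses are not given: they have to be found in the camera images.
- tablet: Tablet computer, aluminium back, lit screen: 10 mm thick (x), 180 wide (y), 125 high (z), about 0.3 kg, loose. Origin: middle of its lower long edge (centre of the underside). z runs up to its upper edge; the screen looks along -x. At the start it stands upright in landscape, right way up, in either slot of the rack, screen towards the robot's side.
- tablet_top (a point): Middle of the tablet's upper long edge, 125 mm along the tablet's z from its origin.
- board: Small wooden board, 10 mm thick (x), 150 mm wide (y), 115 mm high (z), with a 70 x 20 mm hand slot below its upper edge, loose. Stands upright in the other slot of the rack. Origin at the centre of its underside.
- rack: Wooden rack, fixed: base board 170 x 170 x 12 mm on which things stand, with two slots running along y, at x = -45 and +45 mm. Each slot is a 13 mm gap between two pairs of 10 mm dowels at y = -55 and +55 mm, reaching 57 mm above the worktop. Origin: centre of its underside, z up.
- stand: Wooden recipe stand, fixed, front to -x: base 150 x 170 x 12 mm with a cradle 190 mm wide (y). Its rest (8 mm thick) slopes back towards +x, 20 deg from vertical, 85 mm long up the slope from the ledge. The ledge is square to the rest (rising to the front), 26 mm deep between rest and lip; the lip stands 14 mm above it. Origin: centre of the underside, z up.
- stand_seat (a point): Inner corner where the stand's ledge meets the sloping rest, midway along its width; in the stand's frame at x = -20 mm, y = 0, z = 26 mm. When the tablet is seated its origin lies 5 mm in front of this corner (half its thickness).
- spice_jar: Spice jar with green cap, 46 mm wide, 106 mm high, a bystander between rack and stand, towards the back (a similar jar stands at the left front). Origin at the centre of the underside.
- onion_island: Onion, 85 mm wide, 87 mm high, a bystander at the right front. Origin at its underside.

How it is judged:
By the outcome, as a careful person would: the job done as asked, in the order asked, and still so for the second after the job is handed in, with the robot touching nothing.
It also fails if it takes over 37 s, if anything falls off the work surface, if the arm or the gripper's body presses on something with over 40 N, if the wrist force passes 120 N, or if a joint passes its speed limit or range.

## Working session

There is one attempt and no reset: what is moved stays moved. The work goes in short steps, Python scripts to look and compute and a tool call to move; the robot and the scene stay as the last step left them, time stands still between calls to the robot, and variables do not carry over. Pictures are saved under pics/ and viewed, at most 10 in all, crops included, and the job is handed in when it is done.

Besides the shell and the picture viewer there is one more tool, called after "Emit:" as a command line: name --argument value ..., lists and objects as JSON in quotes. move_arm: Moves the arm, as the interface text tells. Its arguments: {"type":"object","properties":{"deltas":{"type":"array","items":{"type":"number"}},"force":{"type":"number"}},"required":["deltas"]}

```bash
mkdir -p pics; ls; python3 - <<'E'
from station import status, snapshot
import cv2,numpy as np
s=status.observe()
print(s['t'],np.round(s['tcp_pos'],1),np.round(s['eef_rot'],3).tolist(),s['finger_gap'])
for n in ['side','top']:
    d=snapshot(n); cv2.imwrite(f'pics/{n}0.png',d['frame'][:,:,::-1]); np.savez(f'{n}0.npz',**d)
    print(n,d['fx'],d['cx'],d['cy'],np.round(d['T'],3).tolist())
E
```

```text
pics
0.0 [ 196.9 -592.8  230.7] [[0.949, 0.315, -0.0], [0.315, -0.949, 0.001], [-0.0, -0.001, -1.0]] 1.000108055140745
side 578.4930480069364 322.6684735491363 236.5197976441668 [[-1.0, -0.022, 0.018, 532.069], [-0.026, 0.4, -0.916, 1022.712], [0.012, -0.916, -0.401, 587.702], [0.0, 0.0, 0.0, 1.0]]
top 534.4429668417025 324.9079739798648 234.3850338168505 [[-0.021, -0.996, 0.09, 465.491], [-0.999, 0.018, -0.032, -13.353], [0.031, -0.091, -0.995, 1140.045], [0.0, 0.0, 0.0, 1.0]]
```

View pics/side0.png

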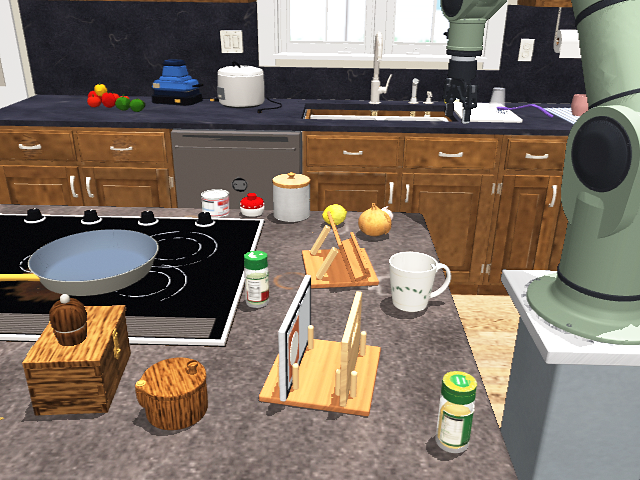

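View pics/top0.png

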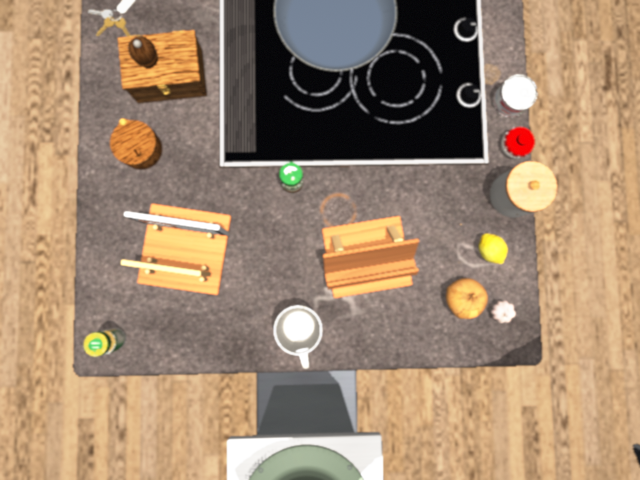

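The top view shows the tablet in the +x slot, upper edge at about (125,213)-(219,229), and the board in front of it at about (122,264)-(203,274). The stand's base spans about (323-413, 218-297), and a mug sits at (298,328). I'll enlarge the rack and stand to measure them.

```bash
python3 - <<'E'
import cv2
t=cv2.imread('pics/top0.png')
a=t[195:305,115:248];b=t[205:305,310:430]
r=lambda i:cv2.resize(i,None,fx=6,fy=5.4 if 0 else 6,interpolation=cv2.INTER_CUBIC)
r5=lambda i,f:cv2.resize(i,None,fx=f,fy=f,interpolation=cv2.INTER_CUBIC)
A=r5(t[200:300,115:245],3);B=r5(t[210:305,310:430],3)
import numpy as np
h=max(A.shape[0],B.shape[0]);p=lambda i:cv2.copyMakeBorder(i,0,h-i.shape[0],0,0,cv2.BORDER_CONSTANT)
cv2.imwrite('pics/crop1.png',np.hstack([p(A),p(B)]))
s=cv2.imread('pics/side0.png')
A=r5(s[270:420,255:390],3);B=r5(s[205:295,295:385],3)
h=max(A.shape[0],B.shape[0])
cv2.imwrite('pics/crop2.png',np.hstack([p(A),p(B)]))
E
```

```text
(no output)
```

View pics/crop1.png

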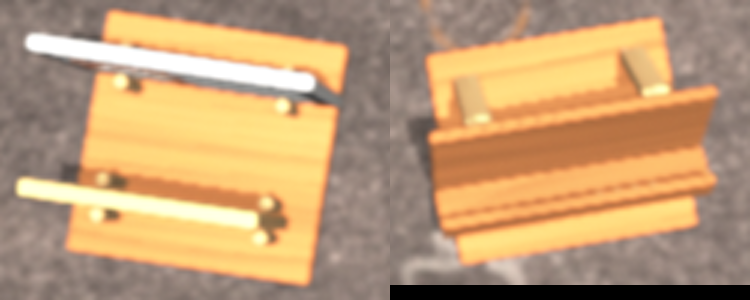

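View pics/crop2.png

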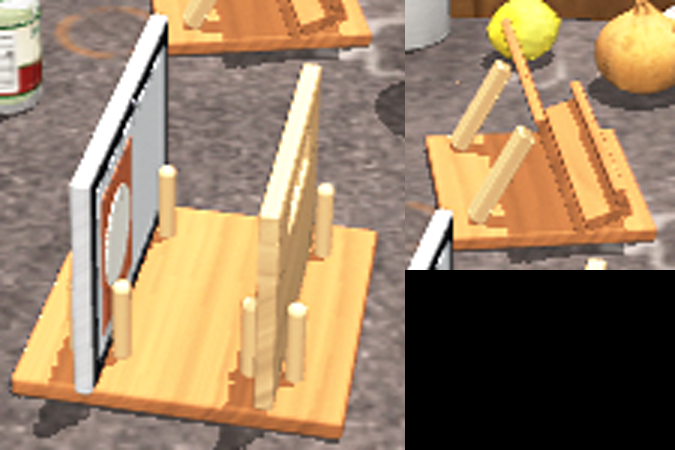

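```bash
cat > h.py <<'E'
import numpy as np
D={n:dict(np.load(n+'0.npz')) for n in('top','side')}
def ray(n,u,v):
    d=D[n];r=d['T'][:3,:3]@[(u-d['cx'])/d['fx'],(v-d['cy'])/d['fy'],1];return d['T'][:3,3],r
def onz(n,u,v,z):
    o,r=ray(n,u,v);return o+r*(z-o[2])/r[2]
def tri(a,b):
    (o1,r1),(o2,r2)=ray('top',*a),ray('side',*b)
    k=np.linalg.lstsq(np.c_[r1,-r2],o2-o1,rcond=None)[0]
    p,q=o1+k[0]*r1,o2+k[1]*r2;return (p+q)/2,np.linalg.norm(p-q)
E
python3 - <<'E'
from h import *
np.set_printoptions(precision=1,suppress=True)
c1=lambda u,v:(115+u/3,200+v/3); c2=lambda u,v:(310+u/3-130,210+v/3)
s1=lambda u,v:(255+u/3,270+v/3); s2=lambda u,v:(295+u/3-135,205+v/3)
def base(P,name,n='top'):
    c=np.array([onz(n,*p,12) for p in P]); print(name,c[:,:2].ravel(),'c',c.mean(0))
    ey=(c[0]-c[1]+c[3]-c[2])/2; ex=(c[0]-c[3]+c[1]-c[2])/2
    print(' len',np.linalg.norm(ex),np.linalg.norm(ey),'yaw',np.degrees([np.arctan2(-ey[0],ey[1]),np.arctan2(ex[1],ex[0])]))
base([c1(108,10),c1(347,46),c1(309,285),c1(67,249)],'rack')
base([c2(427,57),c2(660,18),c2(697,224),c2(463,263)],'stand')
a,b=onz('top',*c1(26,41),137),onz('top',*c1(316,83),137)
print('tab',a,b,(a+b)/2,np.linalg.norm(a-b),np.degrees(np.arctan2(-(a-b)[0],(a-b)[1])))
print('tab tri',tri(c1(26,41),s1(81,185)),tri(c1(316,83),s1(163,17)))
a,b=onz('top',*c2(430,136),105),onz('top',*c2(718,91),105)
print('rest',a,b,(a+b)/2,np.linalg.norm(a-b))
print('rest tri',tri(c2(718,91),s2(507,22)))
a,b=onz('top',*c2(446,231),40),onz('top',*c2(716,187),40)
print('lip',a,b,(a+b)/2,np.linalg.norm(a-b))
# lower end of the tablet side edge, seen from side
print('tab low near', onz('side',*s1(82,390),12))
print('board top',[onz('top',*c1(*p),127)for p in((20,187),(258,219))])
E
```

```text
rack [639.8 315.6 611.5 148.4 444.5 175.5 472.9 342.3] c [542.2 245.5  12. ]
 len 169.10464913363472 169.35978996409978 yaw [-9.6 -9.2]
stand [ 579.   -45.   604.  -211.5  457.4 -232.7  433.7  -67.2] c [ 518.5 -139.1   12. ]
 len 147.51391196817843 167.81260441409802 yaw [8.3 8.5]
tab [601.8 329.6 137. ] [572.3 149.9 137. ] [587.1 239.8 137. ] 182.08660069388344 -9.320425038711733
tab tri (array([601.7, 329.8, 136.5]), np.float64(0.2854247467934644)) (array([572. , 150.5, 133.1]), np.float64(1.415936941307765))
rest [518.3 -43.2 105. ] [ 544.  -231.5  105. ] [ 531.2 -137.4  105. ] 189.99960494011316
rest tri (array([ 543.9, -232.5,  100.2]), np.float64(1.066124285078579))
lip [456.5 -54.7  40. ] [ 482.7 -241.4   40. ] [ 469.6 -148.    40. ] 188.4742662862058
tab low near [603.5 324.6  12. ]
board top [array([511.3, 335.5, 127. ]), array([488.4, 187.9, 127. ])]
```

```bash
cat >> h.py <<'E'
from station import status
from scipy.spatial.transform import Rotation as Ro
def Rt(yaw,tilt):  # tool rotation holding the tablet; tilt = leaning back, deg
    T=(Ro.from_euler('z',yaw,degrees=True)*Ro.from_euler('y',tilt,degrees=True)).as_matrix()
    return np.c_[T[:,1],T[:,0],-T[:,2]]
def go(targets):
    s=status.observe();p=np.array(s['tcp_pos']);R=np.array(s['eef_rot'])
    print('t',s['t'],np.round(p,1),'F',np.round(s['contact_force'],1),'gap',round(s['finger_gap'],3),'grip',s['grasp_force'])
    for x,y,z,yaw,tilt in targets:
        print(np.round(np.r_[R.T@(np.array([x,y,z])-p),Ro.from_matrix(R.T@Rt(yaw,tilt)).as_rotvec(degrees=True)],1).tolist())
E
python3 - <<'E'
from h import *
go([(370,-440,250,-60,0),(510,-250,250,-40,0),(580,0,250,-20,0),(587,239,230,-9.3,0)])
E
```

```text
t 0.1 [ 197.  -592.9  230.8] F [ 0.8 -0.9  0.2] gap 0.999 grip 0.0
[212.4, -90.5, -19.1, -0.1, -0.0, -11.6]
[405.2, -226.7, -19.0, -0.1, -0.0, -31.6]
[550.4, -441.9, -18.8, -0.1, -0.0, -51.6]
[632.4, -666.5, 1.4, -0.1, -0.0, -62.3]
```

Emit:
move_arm --deltas '[50,-20,-10,0,0,-2,1,105,-45,-19,0,0,-6,1,160,-68,-19,0,0,-9,1,212,-90,-19,0,0,-12,1,262,-122,-19,0,0,-17,1,310,-157,-19,0,0,-22,1,358,-192,-19,0,0,-27,1,405,-227,-19,0,0,-32,1,440,-275,-19,0,0,-37,1,475,-325,-19,0,0,-42,1,510,-375,-19,0,0,-47,1,545,-425,-19,0,0,-50,1]'

```text
t: 1.6
tcp_pos: [580.5, -16.2, 250.2]
eef_rot: [[0.367, 0.93, -0.0], [0.93, -0.367, -0.0], [-0.0, -0.0, -1.0]]
contact_force: [-0.9, -0.9, 1.0]
finger_gap: 0.998
grasp_force: 0.0
```

```bash
python3 - <<'E'
from h import *
go([(587,239,230,-9.3,0)])
E
```

```text
t 1.6 [580.5 -16.2 250.2] F [-0.9 -0.9  1. ] gap 0.998 grip 0.0
[239.8, -87.4, 20.2, -0.0, 0.0, -12.2]
```

Emit:
move_arm --deltas '[55,-20,5,0,0,-3,0.6,110,-40,10,0,0,-6,0.6,165,-60,15,0,0,-9,0.6,215,-78,20,0,0,-12,0.6,240,-87.4,25,0,0,-12.2,0.6,240,-87.4,60,0,0,-12.2,0.6,240,-87.4,60,0,0,-12.2,0.6]'

```text
t: 2.48
tcp_pos: [586.2, 236.8, 188.1]
eef_rot: [[0.163, 0.987, -0.004], [0.987, -0.163, -0.002], [-0.002, -0.004, -1.0]]
contact_force: [-0.2, -0.0, 0.9]
finger_gap: 0.604
grasp_force: 0.0
```

```bash
python3 - <<'E'
from h import *
from station import snapshot
import cv2
go([(587,239.3,105,-9.3,0)])
d=snapshot('wrist');cv2.imwrite('pics/w1.png',d['frame'][:,:,::-1])
print(d['fx'],d['cx'],d['cy'],np.round(d['hand_eye'],3).tolist())
E
```

```text
t 2.475 [586.2 236.8 188.1] F [-0.2 -0.   0.9] gap 0.604 grip 0.0
[2.8, 0.7, 83.1, -0.2, 0.1, -0.1]
371.64829954431775 319.07037405299906 238.19810119978268 [[0.0, -0.952, -0.307, 78.943], [1.0, 0.0, 0.0, -0.063], [-0.0, -0.307, 0.952, -143.327], [0.0, 0.0, 0.0, 1.0]]
```

View pics/w1.png

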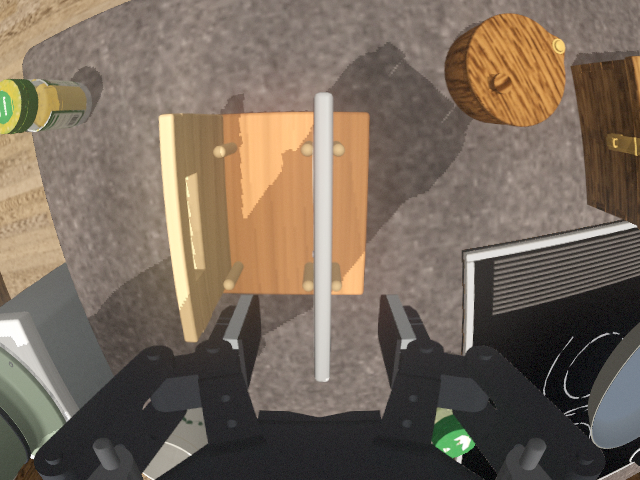

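The wrist view shows the tablet's upper edge vertical at column 323, running from row 95 to row 380. It sits centred between the fingers (cols 250 and 390). I'll descend and grip.

Emit:
move_arm --deltas '[2.8,1.2,30,-0.2,0.1,0,0.6,2.8,1.2,60,-0.2,0.1,0,0.6,2.8,1.2,83,-0.2,0.1,0,0.6,2.8,1.2,83,-0.2,0.1,0,0.6,2.8,1.2,83,-0.2,0.1,0,0.3,2.8,1.2,83,-0.2,0.1,0,0,2.8,1.2,83,-0.2,0.1,0,0,2.8,1.2,83,-0.2,0.1,0,0,2.8,1.2,83,-0.2,0.1,0,0]' --force 40

```text
t: 3.65
tcp_pos: [589.3, 240.1, 108.7]
eef_rot: [[0.164, 0.986, 0.005], [0.986, -0.164, 0.001], [0.002, 0.004, -1.0]]
contact_force: [-4.0, -1.8, 10.8]
finger_gap: 0.109
grasp_force: 39.4
```

```bash
python3 - <<'E'
from h import *
go([(587,239.3,105,-9.3,0)])
E
```

```text
t 3.65 [589.3 240.1 108.7] F [-4.  -1.8 10.8] gap 0.109 grip 39.392863512039185
[-1.2, -2.1, 3.7, 0.2, -0.1, -0.1]
```

Emit:
move_arm --deltas '[0,0,-10,0,0,0,0,0,0,-30,0,0,0,0,0,0,-60,0,0,0,0,0,0,-90,0,0,0,0,0,0,-120,0,0,0,0,0,0,-150,0,0,0,0,0,0,-160,0,0,0,0,0,0,-160,0,0,0,0,0,0,-160,0,0,0,0]'

```text
t: 4.78
tcp_pos: [588.1, 239.5, 266.2]
eef_rot: [[0.164, 0.987, 0.002], [0.987, -0.164, 0.001], [0.001, 0.002, -1.0]]
contact_force: [-0.0, -0.8, -3.8]
finger_gap: 0.106
grasp_force: 39.5
```

```bash
cat >> h.py <<'E'
def Bu(yaw,tilt): # tablet axes
    R=Rt(yaw,tilt);return np.c_[R[:,1],R[:,0],-R[:,2]]
def seat(h,depth,yaw=8.4,c=(518.5,-139.1),back=0,tilt=20,dy=0): # tcp with tablet h mm up slope from the seat, `back` mm off the rest
    c=np.array([*c,0]);X=Ro.from_euler('z',yaw,degrees=True).as_matrix();T=Bu(yaw,20)
    o=c+X@[-20,dy,26]-T[:,0]*(5+back)+T[:,2]*(h+125-depth);return (*o,yaw,tilt)
E
python3 - <<'E'
from h import *
from station import snapshot
import cv2
print(np.round(seat(60,28.5,back=8),1),np.round(seat(0,28.5),1))
go([(600,130,290,-5,5),(580,-20,290,2,10),seat(60,28.5,back=8)])
d=snapshot('wrist');cv2.imwrite('pics/w2.png',d['frame'][:,:,::-1])
for n in('side','top'):
    d=snapshot(n); cv2.imwrite(f'pics/{n}1.png',d['frame'][:,:,::-1])
a=cv2.imread('pics/side1.png')[150:430,200:460];b=cv2.imread('pics/w2.png')[60:460,120:520]
cv2.imwrite('pics/m1.png',np.hstack([cv2.resize(a,(390,420)),cv2.resize(b,(400,420))]))
E
```

```text
[ 539.6 -136.   177.5    8.4   20. ] [ 526.7 -137.9  118.4    8.4   20. ]
t 4.775 [588.1 239.5 266.2] F [-0.  -0.8 -3.8] gap 0.106 grip 39.47390556335449
[-106.0, 29.7, -23.8, 5.1, -0.2, -4.4]
[-257.3, 34.5, -23.9, 10.1, -1.0, -11.4]
[-378.4, 13.4, 88.4, 20.0, -3.1, -17.6]
```

View pics/m1.png

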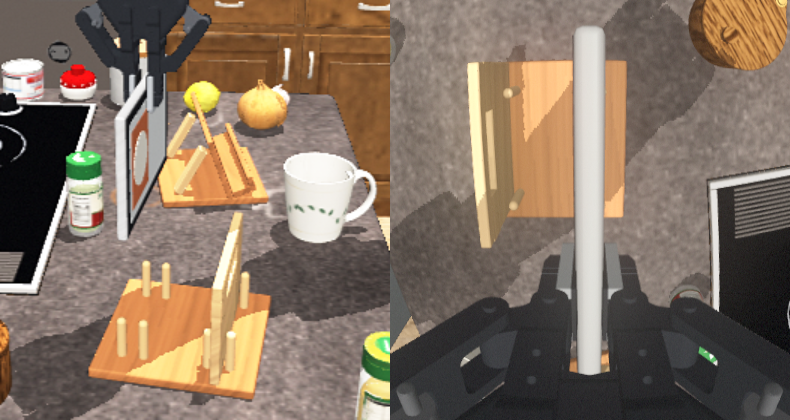

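The left half (side view) shows the tablet hanging upright and screen to the robot's side, with the board still in the rack. The right half (wrist) shows it gripped between the pads, square and centred. Next I'll carry it to a point above the stand, tilting it on the way.

Emit:
move_arm --deltas '[-20,5,-15,1,0,-1,0,-60,16,-24,3,0,-2.5,0,-105,30,-24,5,0,-4.5,0,-155,32,-24,7,-0.5,-7,0,-205,34,-24,9,-0.8,-9.5,0,-255,34,-24,11,-1,-12,0,-300,33,-24,14,-2,-14,0,-335,32,-20,17,-2.6,-16,0,-360,30,-5,19,-3,-17.2,0,-373,30,15,20,-3.1,-17.6,0,-373,30,41,20,-3.1,-17.6,0,-373,30,41,20,-3.1,-17.6,0]'

```text
t: 6.42
tcp_pos: [556.4, -132.5, 223.7]
eef_rot: [[-0.146, 0.929, -0.341], [0.989, 0.138, -0.048], [0.003, -0.344, -0.939]]
contact_force: [0.2, 0.8, -2.7]
finger_gap: 0.11
grasp_force: 39.5
```

```bash
python3 - <<'E'
from h import *
from station import snapshot
import cv2
go([seat(110,28.5,back=8),seat(60,28.5,back=8),seat(20,28.5,back=8),seat(5,28.5,back=4)])
for n in('side','top'):
    d=snapshot(n); cv2.imwrite(f'pics/{n}2.png',d['frame'][:,:,::-1])
a=cv2.imread('pics/side2.png')[120:300,260:430];b=cv2.imread('pics/top2.png')[140:320,290:460]
cv2.imwrite('pics/m2.png',np.hstack([cv2.resize(i,(397,420),interpolation=cv2.INTER_CUBIC) for i in(a,b)]))
E
```

```text
t 6.425 [ 556.4 -132.5  223.7] F [ 0.2  0.8 -2.7] gap 0.11 grip 39.538185596466064
[-1.0, -0.3, -0.7, -0.1, -0.1, 0.0]
[-1.1, -0.2, 49.3, -0.1, -0.1, 0.0]
[-1.2, -0.1, 89.3, -0.1, -0.1, 0.0]
[-1.3, 3.9, 104.3, -0.1, -0.1, 0.0]
```

View pics/m2.png

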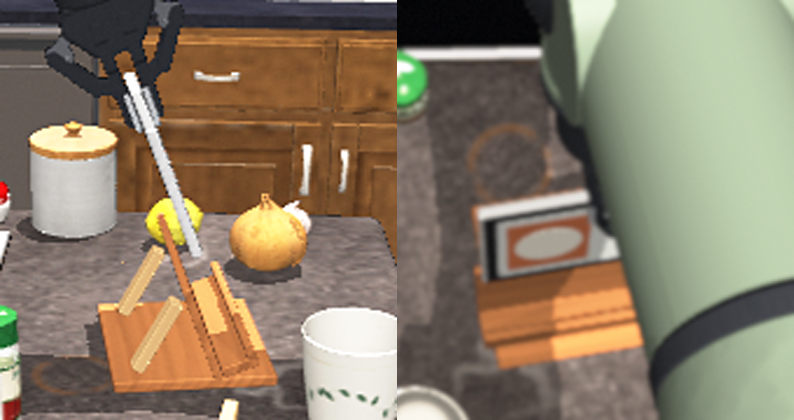

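The side view (left) shows the tablet parallel to the rest and slightly in front of it, with its lower end above the rest's top at (195,255). The top view agrees. I'll slide it down behind the lip.

Emit:
move_arm --deltas '[-1,0,20,0,0,0,0,-1,0,40,0,0,0,0,-1,0,60,0,0,0,0,-1,0,75,0,0,0,0,-1,0,85,0,0,0,0,-1,0,89,0,0,0,0,-1,0,89,0,0,0,0]'

```text
t: 7.4
tcp_pos: [527.5, -138.4, 142.3]
eef_rot: [[-0.145, 0.93, -0.337], [0.989, 0.137, -0.049], [0.001, -0.341, -0.94]]
contact_force: [-0.2, -0.0, -3.0]
finger_gap: 0.113
grasp_force: 39.5
```

```bash
python3 - <<'E'
from h import *
from station import snapshot
import cv2
go([seat(20,28.5,back=8),seat(5,28.5,back=4),seat(0,28.5,back=0)])
for n in('side','top'):
    d=snapshot(n); cv2.imwrite(f'pics/{n}3.png',d['frame'][:,:,::-1])
a=cv2.imread('pics/side3.png')[160:300,285:400];b=cv2.imread('pics/top3.png')[190:310,310:430]
cv2.imwrite('pics/m3.png',np.hstack([cv2.resize(i,(397,480),interpolation=cv2.INTER_CUBIC) for i in(a,b)]))
E
```

```text
t 7.4 [ 527.5 -138.4  142.3] F [-0.2 -0.  -3. ] gap 0.113 grip 39.48220610618591
[0.6, -0.5, 2.7, 0.1, -0.1, -0.0]
[0.6, 3.5, 17.7, 0.1, -0.1, -0.0]
[0.6, 7.5, 22.7, 0.1, -0.1, -0.0]
```

View pics/m3.png

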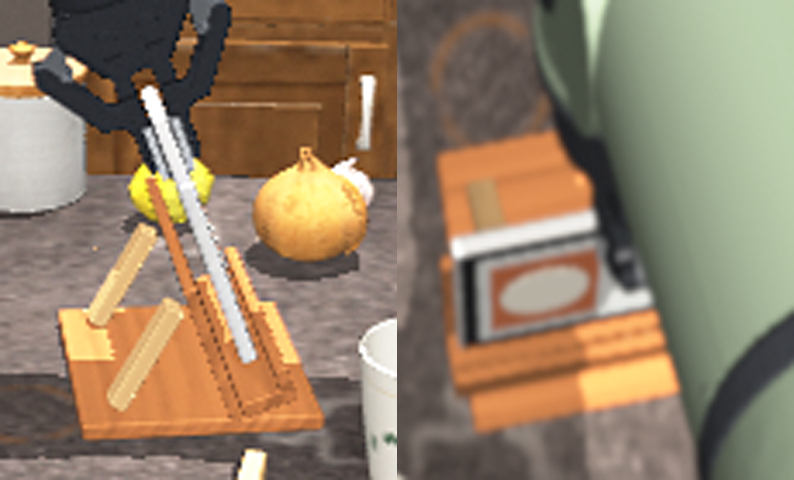

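The side view shows the tablet between rest and lip, with its lower end at (250,360) just above the ledge. I'll lower it slowly until there is contact.

Emit:
move_arm --deltas '[0,1,6,0,0,0,0,0,2,12,0,0,0,0,0,3,16,0,0,0,0,0,4,18,0,0,0,0,0,4,18,0,0,0,0]'

```text
t: 8.12
tcp_pos: [524.9, -138.7, 123.7]
eef_rot: [[-0.145, 0.93, -0.338], [0.989, 0.137, -0.048], [0.001, -0.341, -0.94]]
contact_force: [-0.0, -0.3, -3.2]
finger_gap: 0.111
grasp_force: 39.6
```

```bash
python3 - <<'E'
from h import *
go([seat(0,28.5,back=0)])
E
```

```text
t 8.125 [ 524.9 -138.7  123.7] F [-0.  -0.3 -3.2] gap 0.111 grip 39.56898629665375
[0.5, 3.6, 4.3, 0.1, -0.1, -0.0]
```

Emit:
move_arm --deltas '[0,1,1,0,0,0,0,0,1.8,2,0,0,0,0,0,2.5,3,0,0,0,0,0,3,4,0,0,0,0,0,3,4,0,0,0,0]'

```text
t: 8.75
tcp_pos: [526.6, -138.6, 119.5]
eef_rot: [[-0.145, 0.93, -0.337], [0.989, 0.137, -0.049], [0.001, -0.341, -0.94]]
contact_force: [0.3, 0.0, 4.9]
finger_gap: 0.107
grasp_force: 40.7
```

```bash
python3 - <<'E'
from h import *
go([seat(0,28.5,back=0)])
E
```

```text
t 8.75 [ 526.6 -138.6  119.5] F [0.3 0.  4.9] gap 0.107 grip 40.69447696208954
[0.7, 0.5, 1.0, 0.1, -0.1, -0.0]
```

Emit:
move_arm --deltas '[0,0.5,0,0,0,0,0,0,1,0,0,0,0,0,0,1.5,0,0,0,0,0,0,1.5,0,0,0,0,0]'

```text
t: 9.25
tcp_pos: [527.6, -138.4, 119.2]
eef_rot: [[-0.145, 0.93, -0.338], [0.989, 0.137, -0.049], [0.001, -0.342, -0.94]]
contact_force: [-1.6, 0.2, 9.5]
finger_gap: 0.11
grasp_force: 41.7
```

```bash
python3 - <<'E'
from h import *
go([seat(0,28.5,back=0)])
from station import snapshot
import cv2
for n in('side','top'):
    d=snapshot(n); cv2.imwrite(f'pics/{n}4.png',d['frame'][:,:,::-1])
a=cv2.imread('pics/side4.png')[160:300,285:400];b=cv2.imread('pics/top4.png')[190:310,310:430]
cv2.imwrite('pics/m4.png',np.hstack([cv2.resize(i,(397,480),interpolation=cv2.INTER_CUBIC) for i in(a,b)]))
E
```

```text
t 9.25 [ 527.6 -138.4  119.2] F [-1.6  0.2  9.5] gap 0.11 grip 41.685606837272644
[0.7, -0.4, 1.0, 0.0, -0.1, -0.0]
```

View pics/m4.png

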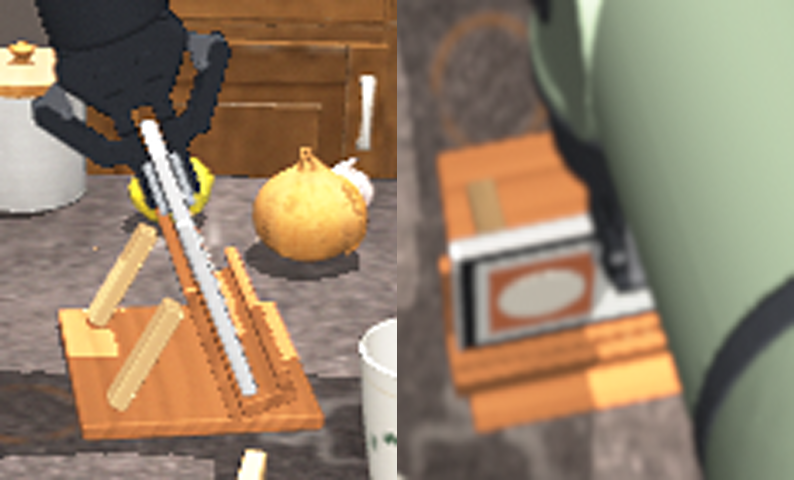

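The side view shows the tablet on the ledge with its back against the rest, and the force confirms it is supported. I'll release gradually.

Emit:
move_arm --deltas '[0,0.7,0,0,0,0,0,0,0.7,0,0,0,0,0.13,0,0.7,0,0,0,0,0.18,0,0.7,0,0,0,0,0.3,0,0.7,0,0,0,0,0.45,0,0.7,0,0,0,0,0.5,0,0.7,0,0,0,0,0.5]'

```text
t: 10.22
tcp_pos: [528.4, -138.2, 118.3]
eef_rot: [[-0.145, 0.93, -0.338], [0.989, 0.137, -0.049], [0.001, -0.341, -0.94]]
contact_force: [0.7, -0.1, -0.5]
finger_gap: 0.499
grasp_force: 0.0
```

```bash
python3 - <<'E'
from h import *
go([seat(0,28.5,back=0)])
E
```

```text
t 10.225 [ 528.4 -138.2  118.3] F [ 0.7 -0.1 -0.5] gap 0.499 grip 0.0
[0.6, -1.6, 0.4, 0.1, -0.1, -0.0]
```

Released with no residual force. I'll retract along the tool axis, then move off behind so the cameras see it clearly.

Emit:
move_arm --deltas '[0,-1,-10,0,0,0,0.5,0,-1,-30,0,0,0,0.5,0,-1,-55,0,0,0,0.5,0,-1,-85,0,0,0,0.5,0,-1,-120,0,0,0,0.5,40,-1,-150,0,0,0,0.5,90,-1,-150,0,0,0,0.5,140,-1,-150,0,0,0,0.5,190,-1,-150,0,0,0,0.5,240,-1,-150,0,0,0,0.5,240,-1,-150,0,0,0,0.5]'

```text
t: 11.6
tcp_pos: [542.3, 110.6, 260.8]
eef_rot: [[-0.151, 0.929, -0.337], [0.989, 0.143, -0.048], [0.003, -0.34, -0.94]]
contact_force: [-1.0, 0.1, -0.8]
finger_gap: 0.5
grasp_force: 0.0
```

```bash
python3 - <<'E'
from h import *
from station import snapshot
import cv2
go([])
for n in('side','top'):
    d=snapshot(n); cv2.imwrite(f'pics/{n}5.png',d['frame'][:,:,::-1])
a=cv2.imread('pics/side5.png')[160:420,245:400];b=cv2.imread('pics/top5.png')[190:310,310:430]
cv2.imwrite('pics/m5.png',np.hstack([cv2.resize(a,(340,570)),cv2.resize(b,(450,570),interpolation=cv2.INTER_CUBIC)]))
E
```

```text
t 11.6 [542.3 110.6 260.8] F [-1.   0.1 -0.8] gap 0.5 grip 0.0
```

View pics/m5.png

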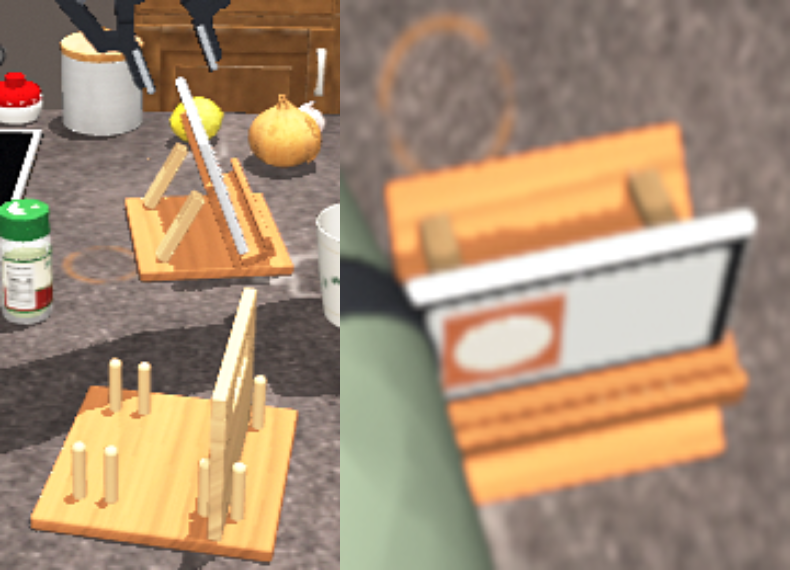

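The tablet rests flat against the sloping rest, lower edge behind the lip, centred and screen to the front. The board and jar are untouched and the gripper is clear.

```bash
python3 -c "
from station import sign_off
print(sign_off())"
```

```text
the job is handed in; nothing more can be done
None
```

The tablet is leaning on the recipe stand by itself, landscape, right way up and screen to the front; the board is still in the rack, the jar and onion look undisturbed, and I handed the job in at about 12 s.

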